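Put the mixed-up bench dishes right

ROBOT

A 7-joint arm with a two-finger parallel gripper is mounted at the origin on a cart in front of the work surface, level with it; the furniture and walls round the work are solid. World frame = base frame: x ahead of the robot, y to its left, z up, the work surface at z = 0. Lengths are in m, angles in rad, forces in N, time in s.
With the tool pointing down it reaches from about 0.35 to 0.9 m from the base axis. Payload 8.1 kg.
Tool frame: the origin (TCP) lies at the very end of the fingers, on their centre line; the grasp point (between the pads) lies 19 mm behind it (grasp_offset is the distance from the TCP to the grasp point, in m); z points along the fingers, y is the line along which they close (so a half turn about z gives the same grasp; the last joint's range is limited). The gripper opens to 92 mm and grips with 3 to 60 N. Pads are 19 mm wide; open, the fingers measure 130 mm over their backs; the gripper's body (75 mm by 190 mm) begins 47 mm behind the grasp point.
Start: joints at [-1.35, 0.434, 0.025, 1.573, -0.012, 1.134, -0.075], TCP at [0.199, 0.593, 0.227] pointing down, gripper open.
Joint ranges: [-2.62, 2.62], [-0.44, 2.09], [-1.27, 1.32], [0.08, 2.57], [-1.32, 4.46], [0.12, 2], [-2.74, 2.74]. Speed limits (rad/s): [2.22, 2.22, 3.01, 3.01, 3.14, 3.14, 3.14].

INTERFACE

Orientations are given as a rotation vector (axis times angle).
In Python, from cell import observe, get_image, camera_params, sign_off, silhouettes, grasp_offset gives the robot as it stands. The module is installed in compiled form; this text tells all that it offers.
- The arm moves only by the tool jog_arm, never from a script. Its argument "motion" is a list that holds one entry, the list of rows, each a list of 7 numbers: the shift along the tool's x, y, z in m, then the turn, a rotation vector about the tool's x, y, z in rad, then the closure, from -1 (fully open) to 1 (shut), so that 0 is half open. In form: [[[dx, dy, dz, wx, wy, wz, hand], ...]]. A call has 1 to 10 rows; each row is the pose to reach, as a shift and turn from the pose commanded when the call began, along the tool's axes at that moment; what a row does not reach only later rows make up. A row lasts 1/12 s, in which the tool goes at most 41.7 mm and 7.16 degrees, less where a joint would pass 70% of its speed; a pose out of reach is approached as far as the arm can. A call with a gripper value outside its range is refused whole. The fingers move at their own pace and stop on an object; "force" is the grip in N (left out, the last holds). Time passes only in rows, so rows that repeat a pose let the fingers close. It gives the time, the measured TCP pose, the force, the opening and the grip force at its end, in the units of the state.
- observe(): the state, without advancing time (a new reading comes with each control period).
- get_image(name): name is "scene" or "top" or "wrist"; returns the picture (400x640x3 uint8, red, green, blue); there is no depth.
- camera_params(name): a dict with "vertical_fov" (degrees; the focal length in pixels is half the picture's height over the tangent of half this angle, whatever the lens; pixels are square), "cx", "cy" (the principal point, pixels), "T" (4x4, takes a point from camera to world coordinates). Camera axes: x right, y down, z forward; pixel columns grow to the right and rows downward; lengths in m; the calibration is good to about 2 mm. A picture is of the moment at which its call begins: read the wrist's pose just before it. camera_params takes no time and is no camera call; for the wrist camera it gives the pose at the moment of the call.
- sign_off(): hands the job in; it is judged then, once.
Trained networks look in the newest picture that a camera, given by its name, has taken for a name from the list of things; names that differ only in an ending like _2 or _b are one class to them, and where a whole thing is asked for, a point or a joint stands for the part that bears it (a point fixed in the world has none). Each returns a list of dicts, best first, with "p" (0 to 1); they miss things now and then, are a little off and sometimes report something else, mostly with a low value. They report only what shows in the picture. A call takes as long as a camera call. They do not tell look-alikes from the thing itself.
- silhouettes(query, camera): "mask" (400x640 bool, what is visible of it) and "pixel" ([column, row] in pixels, amid what is visible of it).
The state is a dict: "clock": time; "joints": joint angles; "dq": joint speeds; "joint_efforts": joint torques, N m; "position": TCP position; "ee_rot": TCP orientation; "force": force on the tool from outside, world axes, zero at the start; "ft_torque": the same for the moment, N m; "width": opening from 0.0 (shut) to 1.0 (fully open); "gripper_force": force on a finger pad.
Only numpy, scipy, OpenCV 4.12 (cv2) and the standard library are available. Lean on these libraries where they do the work, as an engineer would, in place of code of your own. Each camera call takes 0.05 s, during which the arm holds its last target. There are 200 camera calls.

TASK

The sealing-film roll, the bench timer and the dropper bottle each stand in the wrong dish. Move the timer to the oblong tray, set lengthwise, the film roll to the round dish and the dropper bottle to the square tray, each upright in the middle of its place; park one of them on the empty black mat to make room, and leave the mat empty at the end. Keep the three things upright throughout and do not disturb the glass beaker or the hand lamp.

Things in the scene. Friction and masses are not known exactly. Their poses are not given: they have to be found in the camera images.
- timer: small off-white box-shaped bench timer with a grey display, standing upright: 66 mm wide along its y, about 30 mm thick along its x (from -14 to +16 mm), 62 mm high, 80 g. Loose. Origin at the centre of its underside, z up, its front faces -x. Grasp it across its thickness (fingers closing along its x). Starts in the round dish.
- film_roll: cream roll of sealing film standing on end, with a hole down its middle: 52 mm diameter, 50 mm high, 110 g. Loose. Origin at the centre of its underside, z up its axis. Starts in the square tray.
- dropper: small round dropper bottle with a narrow white nozzle: body 24 mm diameter up to 40 mm height, nozzle 16 mm diameter above, 67 mm high in all, 20 g. Loose, easily tipped. Origin at the centre of its underside, z up its axis. Starts in the oblong tray.
- round_dish: shallow round metal dish, fixed to the worktop: 112 mm outside diameter, rim 13 mm high, 4 mm wall. Origin at the centre of its underside; its inner floor is 4 mm above that, about 100 mm across. The film roll belongs here.
- square_tray: shallow square metal tray, fixed: 108 x 108 mm outside, rim 13 mm high, 4 mm wall. Origin at the centre of its underside; inner floor 4 mm above that, 100 x 100 mm. The dropper bottle belongs here.
- oblong_tray: shallow oblong metal tray, fixed: 78 mm along its x and 148 mm along its y (its length), rim 13 mm high, 4 mm wall. Origin at the centre of its underside; inner floor 4 mm above that, 70 x 140 mm. The timer belongs here, its 66 mm width along the tray's length, facing either way.
- rest_mat: flat square black rubber mat, fixed, 120 x 120 mm, 4 mm thick, empty at the start: the free spot. Origin at the centre of its underside; top 4 mm above that.
- beaker: empty glass beaker, 106 mm diameter, 132 mm high, a bystander to be left alone. Loose. Origin at the centre of its underside.
- torch: black hand lamp standing on its orange head, 54 mm diameter, 176 mm high, a bystander to be left alone. Loose. Origin at the centre of its underside. It stands just behind the fixed beige instrument box (about 220 mm deep, 180 mm wide, 170 mm high) in the middle of the bench, straight ahead of the robot.
Mind the look-alikes: they are no part of the job. There is more than one size of the timer; the job needs the larger.

How it is judged:
By the outcome, as a careful person would: the job done as asked, in the order asked, and still so for the second after the job is handed in, with the robot touching nothing.
It also fails if it takes over 136 s, if anything falls off the work surface, if the arm or the gripper's body presses on something with over 40 N, if the wrist force passes 120 N, or if a joint passes its speed limit or range.

## Working session

There is one attempt and no reset: what is moved stays moved. The work goes in short steps, Python scripts to look and compute and a tool call to move; the robot and the scene stay as the last step left them, time stands still between calls to the robot, and variables do not carry over. Pictures are saved under pics/ and viewed, at most 14 in all, crops included, and the job is handed in when it is done.

Besides the shell and the picture viewer there is one more tool, called by a JSON object that holds its "op" and its "data", one argument or row to a line. jog_arm: Moves the arm, as the interface text tells. Its arguments: {"type":"object","properties":{"motion":{"type":"array"},"force":{"type":"number"}},"required":["motion"]}

```bash
mkdir -p pics; cat > h.py <<'E'
import numpy as np, cv2
from cell import *
from scipy.spatial.transform import Rotation as R
def save(im,n,box=None,s=1):
    if box: im=im[box[1]:box[3],box[0]:box[2]]
    cv2.imwrite('pics/'+n,cv2.resize(im[:,:,::-1],None,fx=s,fy=s,interpolation=cv2.INTER_CUBIC))
def ray(cam,px,z,c=None):
    c=c or camera_params(cam);f=200/np.tan(np.radians(c['vertical_fov'])/2)
    T=np.array(c['T']);d=T[:3,:3]@np.array([(px[0]-c['cx'])/f,(px[1]-c['cy'])/f,1]);o=T[:3,3]
    return o+d*(z-o[2])/d[2]
def proj(cam,P,c=None):
    c=c or camera_params(cam);f=200/np.tan(np.radians(c['vertical_fov'])/2)
    T=np.array(c['T']);q=(np.atleast_2d(P)-T[:3,3])@T[:3,:3]
    return np.c_[q[:,0]/q[:,2]*f+c['cx'],q[:,1]/q[:,2]*f+c['cy']]
E
cat > a.py <<'E'
from h import *
np.set_printoptions(precision=4,suppress=True)
s=observe();print({k:np.round(v,3) for k,v in s.items()})
print(grasp_offset)
for cam in ['top','scene']:
    im=get_image(cam);save(im,cam+'0.png',s=1.25)
    c=camera_params(cam);print(cam,c['vertical_fov'],c['cx'],c['cy'],np.array(c['T']))
    for n in ['timer','film_roll','dropper','round_dish','square_tray','oblong_tray','rest_mat','beaker','torch']:
        for d in silhouettes(n,cam)[:4]:
            if d['p']<.2: continue
            ys,xs=np.nonzero(d['mask']); r=cv2.minAreaRect(np.c_[xs,ys].astype(np.float32))
            print(n,round(d['p'],2),np.round(d['pixel']),len(xs),np.round(r[0]),np.round(r[1]),round(r[2]),ray(cam,r[0],.01)[:2])
E
python3 a.py
```

```text
{'clock': np.float64(0.0), 'joints': array([-1.35 ,  0.435,  0.025,  1.574, -0.012,  1.134, -0.075]), 'dq': array([ 0.001, -0.   ,  0.   ,  0.001,  0.001, -0.   , -0.002]), 'joint_efforts': array([  0.   , -66.785,   0.985, -31.446,  -0.061,   0.043,   0.   ]), 'position': array([0.199, 0.592, 0.226]), 'ee_rot': array([-0.506, -3.1  ,  0.002]), 'force': array([ 0.504, -0.561,  0.75 ]), 'ft_torque': array([-0.004,  0.007, -0.017]), 'gripper_force': np.float64(0.0), 'width': np.float64(1.0)}
0.0188
top 53.48450837050944 322.9794864546539 208.67526190596774 [[-0.0182 -0.9738  0.2265  0.2303]
 [-0.9998  0.0178 -0.0037  0.0973]
 [-0.0005 -0.2265 -0.974   1.146 ]
 [ 0.      0.      0.      1.    ]]
timer 0.69 [251. 273.] 146 [254. 274.] [ 9. 17.] 27 [0.3088 0.2928]
timer 0.6 [267. 226.] 241 [265. 228.] [24. 11.] 27 [0.4399 0.2625]
film_roll 0.55 [449. 234.] 344 [451. 232.] [17. 22.] 63 [ 0.4194 -0.2776]
round_dish 0.78 [261. 233.] 928 [264. 228.] [37. 38.] 45 [0.44   0.2654]
round_dish 0.51 [442. 238.] 1109 [448. 233.] [39. 39.] 49 [ 0.4144 -0.2667]
square_tray 0.81 [444. 238.] 1074 [448. 
[... 544 characters left out ...]
. 194.] 298 [276. 192.] [28. 13.] 72 [0.4528 0.2775]
timer 0.55 [238. 211.] 168 [239. 211.] [12. 15.] 76 [0.315 0.298]
film_roll 0.69 [419. 284.] 482 [420. 284.] [21. 26.] 18 [ 0.4343 -0.2665]
round_dish 0.85 [272. 200.] 483 [277. 196.] [25. 35.] 78 [0.4385 0.2586]
square_tray 0.7 [414. 294.] 1174 [417. 290.] [48. 38.] 2 [ 0.414  -0.2725]
oblong_tray 0.56 [438. 244.] 1047 [435. 242.] [55. 23.] 30 [ 0.5937 -0.2198]
oblong_tray 0.31 [418. 284.] 521 [420. 284.] [21. 28.] 11 [ 0.435  -0.2672]
rest_mat 0.7 [312. 175.] 321 [316. 173.] [17. 29.] 45 [0.6073 0.2411]
beaker 0.77 [263. 140.] 1298 [262. 141.] [48. 30.] 85 [0.6221 0.5073]
torch 0.86 [387. 167.] 389 [386. 179.] [18. 50.] 8 [0.735  0.0448]
```

View pics/top0.png

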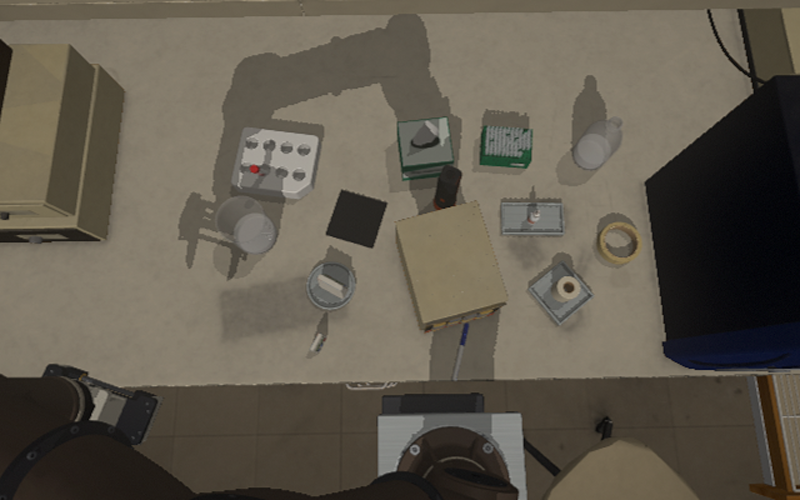

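View pics/scene0.png

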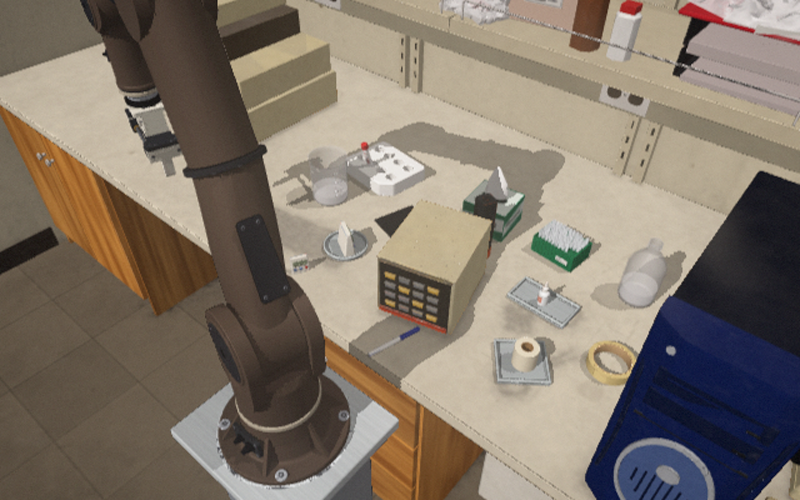

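The pictures show, in 640x400 pixels of the top view:
- **Timers:** one in the round dish at (264,228) and a smaller one on the bare bench at (254,274). The job needs the larger, in the dish.
- **Film roll:** in the square tray at (452,230). The yellow tape ring at (494,194) is a look-alike.
- **Dropper:** in the oblong tray at (427,172). The red-capped one in the rack at (205,136) is a look-alike.
- **Mat:** at (285,174).

I'll park the timer. First I move above the round dish for a wrist view.

```bash
cat >> h.py <<'E'
def Rt(yaw): # yaw: world angle of tool y (closing line), tool z down
    y=np.array([np.cos(yaw),np.sin(yaw),0]);z=np.array([0,0,-1.]);return np.c_[np.cross(y,z),y,z]
def go(p,yaw=None,base=None):
    s=observe();P=np.array(s['position']);Rc=R.from_rotvec(s['ee_rot']).as_matrix()
    if base is not None: P,Rc=np.array(base[0]),Rt(base[1])
    cy=np.arctan2(Rc[1,1],Rc[0,1])
    if yaw is None: yaw=cy
    while yaw-cy>np.pi/2: yaw-=np.pi
    while yaw-cy<-np.pi/2: yaw+=np.pi
    d=Rc.T@(np.array(p)-P);w=R.from_matrix(Rc.T@Rt(yaw)).as_rotvec()
    print('t',round(s['clock'],2),'pos',P.round(4),'yaw',round(cy,4),'j7',round(s['joints'][6],2),'d',d.round(4),'w',w.round(4));return yaw
E
python3 -c "
from h import *
go([.37,.25,.3]); c=camera_params('wrist');s=observe()
Rc=R.from_rotvec(s['ee_rot']).as_matrix();T=np.array(c['T']);print(Rc.round(3));print(Rc.T@T[:3,:3]);print(Rc.T@(T[:3,3]-s['position']),c['vertical_fov'],T[:3,3])
im=get_image('top');save(im,'crop1.png',(225,195,305,295),6)"
```

```text
t 1.0 pos [0.1989 0.5925 0.2267] yaw 1.2469 j7 -0.08 d [-0.2712 -0.2702 -0.0733] w [-0.  0.  0.]
[[-0.948  0.318  0.   ]
 [ 0.318  0.948 -0.   ]
 [-0.    -0.    -1.   ]]
[[ 4.18451624e-04 -9.61609085e-01 -2.74422654e-01]
 [ 9.99999642e-01  2.00610669e-04  8.21879788e-04]
 [-7.35274959e-04 -2.74422899e-01  9.61608825e-01]]
[ 0.07494377  0.00072995 -0.15869324] 69.05547322198424 [0.12806664 0.61705721 0.38540788]
```

View pics/crop1.png

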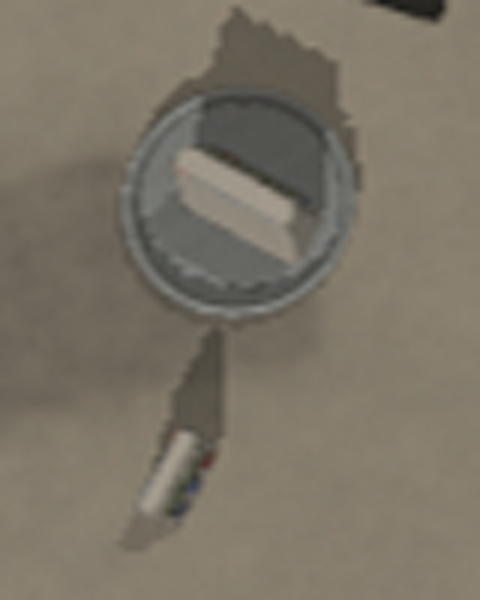

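The dish timer at (264,228) is clearly the larger: its top edge spans about 66 mm, and the bench one is about half that. Moving to look.

{"op": "jog_arm", "data": {
  "motion": [
    [[-0.27,-0.27,-0.1,0,0,0,-1],[-0.27,-0.27,-0.1,0,0,0,-1],[-0.27,-0.27,-0.1,0,0,0,-1],[-0.27,-0.27,-0.1,0,0,0,-1],[-0.27,-0.27,-0.1,0,0,0,-1],[-0.27,-0.27,-0.1,0,0,0,-1],[-0.27,-0.27,-0.1,0,0,0,-1],[-0.27,-0.27,-0.1,0,0,0,-1],[-0.27,-0.27,-0.1,0,0,0,-1],[-0.27,-0.27,-0.1,0,0,0,-1]]
  ]
}}

```text
clock: 1.88
position: [0.3713, 0.2459, 0.3284]
ee_rot: [0.514, 3.097, 0.002]
force: [-0.2, 1.0, 0.4]
width: 1.001
gripper_force: 0.0
```

{"op": "jog_arm", "data": {
  "motion": [
    [[0,0,0,0,0,0,-1],[0,0,0,0,0,0,-1]]
  ]
}}

```text
clock: 2.05
position: [0.3695, 0.2499, 0.3273]
ee_rot: [0.511, 3.099, 0.002]
force: [0.3, 0.3, 0.0]
width: 1.0
gripper_force: 0.0
```

```bash
cat >> h.py <<'E'
def look(cam,names,zs,n=1,pmin=.2):
    im=get_image(cam);c=camera_params(cam)
    for nm,z in zip(names,zs):
        for d in silhouettes(nm,cam)[:3]:
            if d['p']<pmin: continue
            cs,_=cv2.findContours(d['mask'].astype(np.uint8),cv2.RETR_EXTERNAL,cv2.CHAIN_APPROX_NONE)
            ct=max(cs,key=len)[:,0,:].astype(float)
            w=np.array([ray(cam,p,z,c)[:2]*1000 for p in ct],np.float32);h=cv2.convexHull(w)
            r=cv2.minAreaRect(h);e=cv2.minEnclosingCircle(h)
            edge=ct.min()<3 or ct[:,0].max()>636 or ct[:,1].max()>396
            print(nm,round(d['p'],2),np.round(d['pixel']),'rect',np.round(r[0],1),np.round(r[1],1),round(r[2],1),'circ',np.round(e[0],1),round(e[1],1),'EDGE' if edge else '')
    return im,c
E
python3 -c "
from h import *
go([.4,.25,.3])
im,c=look('wrist',['round_dish','rest_mat','timer'],[.013,.004,.066]);save(im,'w1.png')"
```

```text
t 2.05 pos [0.3695 0.2499 0.3273] yaw 1.2441 j7 0.55 d [-0.0289  0.0098  0.0273] w [ 0.0015  0.0004 -0.    ]
round_dish 0.92 [342. 195.] rect [438.3 268. ] [110.5 109. ] 71.4 circ [439.5 267. ] 57.5 
rest_mat 0.9 [340. 302.] rect [635.3 199.9] [123.   57.7] 71.4 circ [635.  200.3] 63.4 
timer 0.58 [331. 122.] rect [305.6 291.4] [19.7 40.8] 64.0 circ [305.1 290.4] 20.5 
timer 0.56 [335. 206.] rect [425.5 265. ] [67.3 36.8] 60.9 circ [425.7 264.9] 35.6
```

View pics/w1.png

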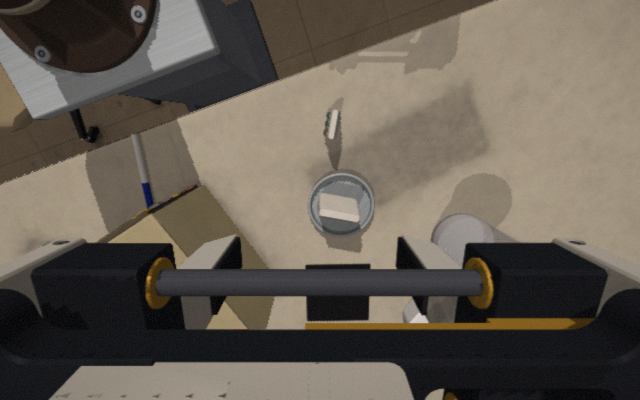

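The wrist view shows the large timer in the dish at (338,206), the small one at (332,123) and the mat at (340,292). I'll fit models to the masks for exact poses.

```bash
cat >> h.py <<'E'
from scipy.optimize import minimize
a=np.linspace(0,2*np.pi,40)[:-1];cir=lambda r,z:np.c_[r*np.cos(a),r*np.sin(a),0*a+z]
box=lambda x0,x1,y,z0,z1:np.array([[X,Y,Z] for X in(x0,x1) for Y in(-y,y) for Z in(z0,z1)])/1000
MODELS=dict(timer=[box(-14,16,33,0,62)],film_roll=[np.r_[cir(.026,0),cir(.026,.05)]],dropper=[np.r_[cir(.012,0),cir(.012,.04)],np.r_[cir(.008,.04),cir(.008,.067)]],
 round_dish=[np.r_[cir(.056,0),cir(.056,.013)]],square_tray=[box(-54,54,54,0,13)],oblong_tray=[box(-39,39,74,0,13)],rest_mat=[box(-60,60,60,0,4)])
def fit(nm,views,x0,z=0,convex=False):
    """views: list of (cam, params, mask); x0=(x,y,yaw)"""
    S=4;M=[]
    for cam,c,m in views:
        m=m.astype(np.uint8)
        if convex:
            m=cv2.fillPoly(m*0,[cv2.convexHull(np.vstack(cv2.findContours(m,0,1)[0]))],1)
        M.append(cv2.GaussianBlur(cv2.resize(m*255,None,fx=S,fy=S,interpolation=cv2.INTER_LINEAR),(0,0),4).astype(float)/255)
    def cost(v):
        v=np.array(v)*[.01,.01,.1]+x0;t=0
        for (cam,c,m),mm in zip(views,M):
            r=np.zeros(mm.shape,np.uint8)
            for pts in MODELS[nm]:
                q=pts@R.from_euler('z',v[2]).as_matrix().T+[v[0],v[1],z]
                h=cv2.convexHull((proj(cam,q,c)*S+S/2-.5).astype(np.float32))
                cv2.fillConvexPoly(r,np.round(h*16).astype(np.int32),255,shift=4)
            r=cv2.GaussianBlur(r,(0,0),4)/255.
            t+=((r-mm)**2).sum()/(mm.sum()+1)
        return t
    o=min((minimize(cost,s,method='Nelder-Mead',options=dict(initial_simplex=np.array(s)+np.array([[0,0,0],[1,0,0],[0,1,0],[0,0,2]]),xatol=.01,fatol=1e-4)) for s in ([0,0,0],[.5,-.5,1.5])),key=lambda o:o.fun)
    v=o.x*[.01,.01,.1]+x0;print(nm,'fit',v.round(4),'res',round(o.fun,3));return v
def best(nm,cam,near,z,c=None):
    c=c or camera_params(cam);L=[d for d in silhouettes(nm,cam) if d['p']>.2]
    L=[d for d in L if np.linalg.norm(ray(cam,d['pixel'],z,c)[:2]-near)<.07]
    return (cam,c,L[0]['mask']) if L else None
def fitall(items):
    cams=sorted({k for it in items for k in it[4]});C={}
    for k in cams: get_image(k);C[k]=camera_params(k)
    out={}
    for nm,x0,z,cvx,cs in items:
        vs=[v for v in (best(nm,k,np.array(x0[:2]),z+.02,C[k]) for k in cs) if v]
        for v in vs if len(vs)>1 else []: fit(nm,[v],np.array(x0),z,cvx); 
        if vs: out[nm]=fit(nm,vs,np.array(x0),z,cvx)
        else: print(nm,'none')
    return out
E
cat > f1.py <<'E'
from h import *
fitall([('timer',(.435,.265,-.48),.004,False,['wrist','top','scene']),('round_dish',(.439,.267,0),0,True,['wrist','top']),
('rest_mat',(.6026,.2073,-.3),0,False,['top']),('square_tray',(.4147,-.2665,.7),0,True,['top','scene']),('oblong_tray',(.594,-.215,0),0,True,['top','scene']),
('film_roll',(.415,-.267,0),.004,True,['top','scene'])])
E
time python3 f1.py
```

```text
timer fit [ 0.4332  0.2613 -0.4824] res 0.15
timer fit [ 0.4348  0.2562 -0.7167] res 0.185
timer fit [ 0.4352  0.2597 -0.6631] res 0.404
round_dish fit [0.4418 0.266  0.0871] res 0.002
rest_mat fit [ 0.6042  0.2076 -0.312 ] res 0.002
square_tray fit [ 0.4149 -0.2674  0.6508] res 0.007
square_tray fit [ 0.4159 -0.2682  0.6597] res 0.007
square_tray fit [ 0.4155 -0.2677  0.6588] res 0.015
oblong_tray fit [ 0.596  -0.2158 -0.0353] res 0.004
oblong_tray fit [ 0.597  -0.2172 -0.0164] res 0.009
oblong_tray fit [ 0.5967 -0.2163 -0.0277] res 0.015
film_roll fit [ 0.4168 -0.2714  0.0329] res 0.004
film_roll fit [ 0.4197 -0.2732  0.0978] res 0.019
film_roll fit [ 0.4181 -0.2727  0.2216] res 0.038
real	5m19.202s
user	4m55.968s
sys	1m20.772s
```

```bash
python3 - <<'E'
s=open('h.py').read()
s=s.replace("    S=4;M=[]\n","    S=4;M=[];B=[]\n").replace("        M.append(cv2.Gauss","        ys,xs=np.nonzero(m);x1,y1=max(xs.min()-15,0),max(ys.min()-15,0);m=m[y1:ys.max()+15,x1:xs.max()+15];B.append((x1,y1))\n        M.append(cv2.Gauss")
s=s.replace("for (cam,c,m),mm in zip(views,M):","for (cam,c,m),mm,b in zip(views,M,B):").replace("(proj(cam,q,c)*S","((proj(cam,q,c)-b)*S")
s=s.replace("np.linspace(0,2*np.pi,40)","np.linspace(0,2*np.pi,25)")
open('h.py','w').write(s)
from h import *
go([.434,.262,.2],2.66)
E
```

```text
t 3.0 pos [0.369  0.2506 0.3268] yaw 1.2467 j7 0.55 d [-0.058   0.0315  0.1268] w [ 0.0000e+00  1.0000e-04 -1.4133e+00]
```

{"op": "jog_arm", "data": {
  "motion": [
    [[-0.058,0.0315,0.127,0,0,-0.12,-1],[-0.058,0.0315,0.127,0,0,-0.24,-1],[-0.058,0.0315,0.127,0,0,-0.36,-1],[-0.058,0.0315,0.127,0,0,-0.48,-1],[-0.058,0.0315,0.127,0,0,-0.6,-1],[-0.058,0.0315,0.127,0,0,-0.72,-1],[-0.058,0.0315,0.127,0,0,-0.84,-1],[-0.058,0.0315,0.127,0,0,-0.96,-1],[-0.058,0.0315,0.127,0,0,-1.08,-1],[-0.058,0.0315,0.127,0,0,-1.2,-1]]
  ]
}}

```text
clock: 3.83
position: [0.434, 0.2621, 0.1997]
ee_rot: [1.341, -2.841, -0.0]
force: [0.2, 0.5, -0.4]
width: 0.997
gripper_force: 0.0
```

{"op": "jog_arm", "data": {
  "motion": [
    [[0,0,0,0,0,-0.11,-1],[0,0,0,0,0,-0.21,-1],[0,0,0,0,0,-0.21,-1],[0,0,0,0,0,-0.21,-1]]
  ]
}}

```text
clock: 4.17
position: [0.434, 0.262, 0.1997]
ee_rot: [-1.619, 2.692, 0.0]
force: [-0.1, 0.5, 0.4]
width: 1.004
gripper_force: 0.0
```

```bash
cat > f2.py <<'E'
from h import *
go([.434,.262,.025],2.66)
im,c=look('wrist',['timer'],[.066]);save(im,'w2.png',(160,60,480,340),2)
fitall([('timer',(.434,.262,-.48),.004,False,['wrist'])])
E
time python3 f2.py
```

```text
t 4.17 pos [0.434  0.262  0.1997] yaw 2.6535 j7 2.01 d [-0.      0.      0.1747] w [ 0.0001  0.0001 -0.0065]
timer 0.92 [425. 157.] rect [319.6 279. ] [16.9 50.2] 62.0 circ [319.8 279.4] 25.8 
timer 0.91 [308. 185.] rect [435.6 256.3] [70.1 26.2] 61.1 circ [434.5 256.4] 35.6 
timer 0.6 [178. 202.] rect [569.5 205.8] [ 99.8 100.9] 72.5 circ [567.3 200.8] 64.7 
timer fit [ 0.4368  0.2594 -0.5302] res 0.151
real	0m15.255s
user	0m4.703s
sys	0m0.672s
```

View pics/w2.png

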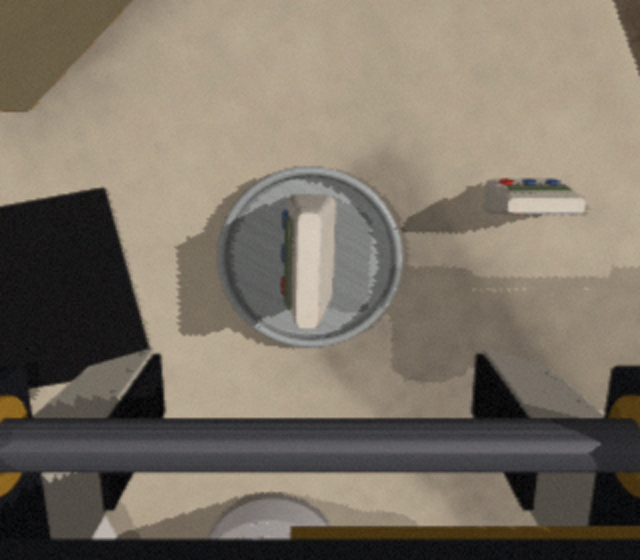

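```bash
python3 - <<'E'
from h import *
P=lambda u,v:(160+u/2,60+v/2)
for n,(u,v),z in [('topA',(315,197),.066),('topB',(307,328),.066),('tl',(302,200),.066),('bl',(294,326),.066),('tr',(323,200),.066),('br',(318,328),.066),('rbaseT',(336,198),.004),('rbaseB',(330,296),.004),('lbaseT',(284,210),.004),('lbaseB',(281,305),.004)]:
    print(n,ray('wrist',P(u,v),z)[:2].round(4))
E
```

```text
topA [0.4164 0.2287]
topB [0.4527 0.2881]
tl [0.4229 0.227 ]
bl [0.4583 0.2839]
tr [0.4136 0.2319]
br [0.4475 0.2908]
rbaseT [0.4092 0.2417]
rbaseB [0.4411 0.2951]
lbaseT [0.4406 0.2334]
lbaseB [0.4715 0.2857]
```

The timer is a wedge, leaning a little, with its long axis at 59°, so the fingers should close along 2.60 rad. Descending to grasp.

{"op": "jog_arm", "data": {
  "motion": [
    [[-0.0005,-0.003,0.04,0,0,0.055,-1],[-0.0005,-0.003,0.08,0,0,0.055,-1],[-0.0005,-0.003,0.11,0,0,0.055,-1],[-0.0005,-0.003,0.135,0,0,0.055,-1],[-0.0005,-0.003,0.155,0,0,0.055,-1],[-0.0005,-0.003,0.17,0,0,0.055,-1],[-0.0005,-0.003,0.18,0,0,0.055,-1],[-0.0005,-0.003,0.18,0,0,0.055,-1]]
  ]
}}

```text
clock: 5.03
position: [0.4359, 0.2605, 0.018]
ee_rot: [1.547, -2.731, 0.001]
force: [-0.7, 0.8, -1.2]
width: 1.002
gripper_force: 0.0
```

{"op": "jog_arm", "data": {
  "motion": [
    [[0,0,0,0,0,0,1],[0,0,0,0,0,0,1],[0,0,0,0,0,0,1],[0,0,0,0,0,0,1],[0,0,0,0,0,0,1],[0,0,0,0,0,0,1],[0,0,0,0,0,0,1],[0,0,0,0,0,0,1]]
  ],
  "force": 15
}}

```text
clock: 5.7
position: [0.4369, 0.2611, 0.0199]
ee_rot: [-1.549, 2.733, 0.0]
force: [-0.1, 1.2, -0.0]
width: 0.474
gripper_force: 0.0
```

```bash
python3 - <<'E'
from h import *
s=observe();print(s['gripper_force'],s['width']);go([.6042,.2076,.1])
go([.6042,.2076,.1],-.312+np.pi/2)
im=get_image('wrist');save(im,'w3.png',(160,60,480,340),1.5)
E
```

```text
0.0 0.4735519459243442
t 5.7 pos [0.4369 0.2611 0.0199] yaw 2.6019 j7 1.97 d [-0.0401 -0.1711 -0.0801] w [-0.0001  0.0002  0.    ]
t 5.7 pos [0.4369 0.2611 0.0199] yaw 2.6019 j7 1.97 d [-0.0401 -0.1711 -0.0801] w [1.0000e-04 3.0000e-04 1.3431e+00]
```

View pics/w3.png

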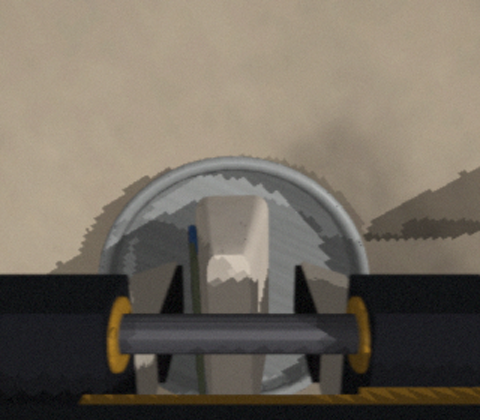

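The fingers are still closing on the timer, which stands between the pads. Carry on.

{"op": "jog_arm", "data": {
  "motion": [
    [[0,0,0,0,0,0,1],[0,0,0,0,0,0,1],[0,0,0,0,0,0,1],[0,0,0,0,0,0,1],[0,0,0,0,0,0,1],[0,0,0,0,0,0,1]]
  ]
}}

```text
clock: 6.25
position: [0.4368, 0.2611, 0.0197]
ee_rot: [1.549, -2.733, -0.0]
force: [0.6, -1.2, -0.4]
width: 0.282
gripper_force: 14.8
```

{"op": "jog_arm", "data": {
  "motion": [
    [[0,0,-0.03,0,0,0,1],[0,0,-0.06,0,0,0,1],[-0.007,-0.02,-0.07,0,0,0.08,1],[-0.017,-0.05,-0.07,0,0,0.17,1],[-0.03,-0.085,-0.07,0,0,0.27,1],[-0.042,-0.12,-0.07,0,0,0.37,1],[-0.051,-0.147,-0.07,0,0,0.47,1],[-0.056,-0.162,-0.07,0,0,0.55,1],[-0.058,-0.167,-0.06,0,0,0.6,1],[-0.058,-0.167,-0.05,0,0,0.6,1]]
  ]
}}

```text
clock: 7.08
position: [0.6118, 0.2242, 0.0695]
ee_rot: [-0.665, 3.068, -0.001]
force: [0.1, 0.2, -1.3]
width: 0.283
gripper_force: 14.8
```

{"op": "jog_arm", "data": {
  "motion": [
    [[0,0,0.015,0,0,0,1],[0,0,0.03,0,0,0,1],[0,0,0.04,0,0,0,1],[0,0,0.046,0,0,0,1],[0,0,0.049,0,0,0,1],[0,0,0.05,0,0,0,1],[0,0,0.05,0,0,0,1]]
  ]
}}

```text
clock: 7.67
position: [0.6097, 0.2252, 0.02]
ee_rot: [-0.673, 3.069, 0.0]
force: [0.6, 0.5, -1.0]
width: 0.277
gripper_force: 14.8
```

```bash
python3 - <<'E'
from h import *
s=observe();print(s['gripper_force'],s['width'],s['force']);go([.61,.225,.02])
im=get_image('top');save(im,'t2.png',(240,120,340,260),4)
E
```

```text
14.763714959844947 0.27715254357683305 [ 0.57731242  0.4561485  -0.9987388 ]
t 7.67 pos [0.6097 0.2252 0.02  ] yaw 2.0026 j7 1.71 d [-0.0002 -0.0003  0.    ] w [ 0.0002  0.0001 -0.    ]
```

View pics/t2.png

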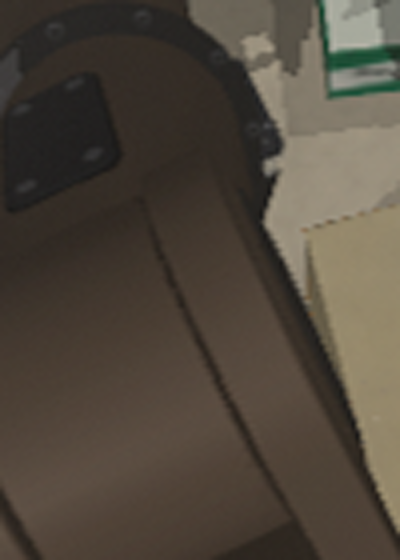

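{"op": "jog_arm", "data": {
  "motion": [
    [[0,0,0,0,0,0,-0.2],[0,0,0,0,0,0,-0.2],[0,0,0,0,0,0,-0.2],[0,0,0,0,0,0,-0.2],[0,0,0,0,0,0,-0.2],[0,0,0,0,0,0,-0.2]]
  ]
}}

```text
clock: 8.22
position: [0.6099, 0.2251, 0.0198]
ee_rot: [-0.672, 3.069, 0.0]
force: [0.1, -1.1, 0.2]
width: 0.598
gripper_force: 0.0
```

{"op": "jog_arm", "data": {
  "motion": [
    [[0,0,-0.02,0,0,0,-0.2],[0,0,-0.05,0,0,0,-0.2],[0,0,-0.085,0,0,0,-0.2],[0,0,-0.12,0,0,0,-1],[0,0,-0.16,0,0,0,-1],[0,0,-0.2,0,0,0,-1],[0,0,-0.24,0,0,0,-1],[0,0,-0.25,0,0,0,-1]]
  ]
}}

```text
clock: 8.88
position: [0.6124, 0.2256, 0.2772]
ee_rot: [-0.669, 3.06, 0.003]
force: [0.4, -0.1, 0.7]
width: 0.911
gripper_force: 0.0
```

```bash
python3 - <<'E'
from h import *
go([.418,-.2725,.27],.43+1e-9)
s=observe()
go([.418,-.2725,.27],.44)
im=get_image('wrist');save(im,'w4.png')
E
```

```text
t 8.88 pos [0.6124 0.2256 0.2772] yaw 2.0016 j7 1.66 d [ 0.3847 -0.3714  0.0034] w [-0.0077  0.0077 -1.57  ]
t 8.88 pos [0.6124 0.2256 0.2772] yaw 2.0016 j7 1.66 d [ 0.3847 -0.3714  0.0034] w [0.0077 0.0078 1.5616]
```

View pics/w4.png

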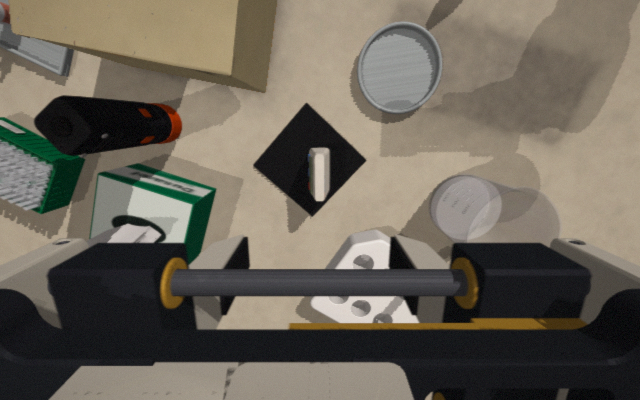

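The timer stands upright on the mat at (320,172) and the round dish at (400,67) is empty. Crossing to the film roll.

{"op": "jog_arm", "data": {
  "motion": [
    [[0.0275,-0.0265,0,0,0,0.11,-1],[0.055,-0.053,0,0,0,0.22,-1],[0.0825,-0.0795,0,0,0,0.33,-1],[0.11,-0.106,0,0,0,0.44,-1],[0.1375,-0.1325,0,0,0,0.55,-1],[0.165,-0.159,0,0,0,0.66,-1],[0.1925,-0.1855,0,0,0,0.77,-1],[0.22,-0.212,0,0,0,0.88,-1],[0.2475,-0.2385,0,0,0,0.99,-1],[0.275,-0.265,0,0,0,1.1,-1]]
  ]
}}

```text
clock: 9.77
position: [0.4694, -0.1321, 0.2693]
ee_rot: [-1.039, -2.964, -0.0]
force: [0.9, 0.1, 0.8]
width: 0.997
gripper_force: 0.0
```

```bash
python3 - <<'E'
from h import *
go([.418,-.2725,.27],.44);print(observe()['joints'].round(2))
E
```

```text
t 9.77 pos [ 0.4694 -0.1321  0.2693] yaw 0.8966 j7 1.19 d [-0.0475 -0.1418 -0.0008] w [-0.     -0.0005  0.4566]
[-0.33  0.18  0.59  1.87 -0.11  1.13  1.19]
```

{"op": "jog_arm", "data": {
  "motion": [
    [[-0.01,-0.035,0,0,0,0.11,-1],[-0.023,-0.07,0,0,0,0.22,-1],[-0.035,-0.105,0.02,0,0,0.33,-1],[-0.044,-0.13,0.045,0,0,0.43,-1],[-0.0475,-0.142,0.065,0,0,0.457,-1],[-0.0475,-0.142,0.07,0,0,0.457,-1],[-0.0475,-0.142,0.07,0,0,0.457,-1]]
  ]
}}

```text
clock: 10.35
position: [0.4186, -0.2711, 0.1981]
ee_rot: [-1.676, -2.653, 0.001]
force: [0.4, 0.3, -0.2]
width: 1.0
gripper_force: 0.0
```

```bash
cat > f3.py <<'E'
from h import *
o=fitall([('film_roll',(.418,-.2725,0),.004,True,['wrist']),('square_tray',(.4155,-.2677,.6588),0,True,['wrist']),('oblong_tray',(.5967,-.2163,-.0277),0,True,['wrist'])])
im=get_image('wrist');save(im,'w5.png')
f=o.get('film_roll',[.418,-.2725]);go([f[0],f[1],.019])
E
time python3 f3.py
```

```text
film_roll fit [ 0.4201 -0.2714  0.0701] res 0.004
square_tray fit [ 0.4169 -0.2669  0.6525] res 0.009
oblong_tray fit [ 0.598  -0.2119 -0.0288] res 0.021
t 10.6 pos [ 0.4212 -0.2707  0.2006] yaw 0.4475 j7 1.18 d [-0.     -0.0015  0.1816] w [ 0.0015  0.0008 -0.    ]
real	0m19.675s
user	0m7.762s
sys	0m3.137s
```

View pics/w5.png

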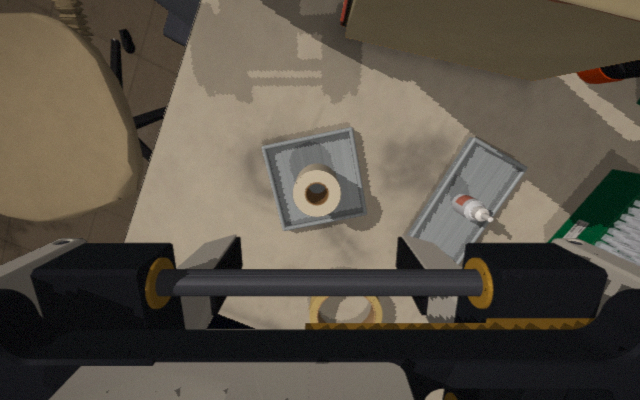

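The film roll is at (317,193), within 2 mm of the TCP, and the dropper stands at (472,210) in the oblong tray. Grasping the roll.

{"op": "jog_arm", "data": {
  "motion": [
    [[0,-0.0015,0.04,0,0,0,-1],[0,-0.0015,0.08,0,0,0,-1],[0,-0.0015,0.115,0,0,0,-1],[0,-0.0015,0.145,0,0,0,-1],[0,-0.0015,0.165,0,0,0,-1],[0,-0.0015,0.176,0,0,0,-1],[0,-0.0015,0.181,0,0,0,-1],[0,-0.0015,0.181,0,0,0,-0.2],[0,-0.0015,0.181,0,0,0,1],[0,-0.0015,0.181,0,0,0,1]]
  ],
  "force": 20
}}

```text
clock: 11.43
position: [0.4197, -0.2725, 0.02]
ee_rot: [1.675, 2.655, 0.001]
force: [0.6, 0.1, -0.0]
width: 0.831
gripper_force: 0.0
```

{"op": "jog_arm", "data": {
  "motion": [
    [[0,0,0,0,0,0,1],[0,0,0,0,0,0,1],[0,0,0,0,0,0,1],[0,0,0,0,0,0,1],[0,0,0,0,0,0,1],[0,0,0,0,0,0,1]]
  ]
}}

```text
clock: 11.93
position: [0.419, -0.2722, 0.0191]
ee_rot: [1.676, 2.656, 0.001]
force: [-0.2, 1.5, 6.6]
width: 0.555
gripper_force: 20.0
```

```bash
python3 - <<'E'
from h import *
s=observe();print(s['gripper_force'],s['width'],s['joints'].round(2));P=s['position'];go(P)
go([.441,.2665,.27],base=([P[0],P[1],.27],.4475))
E
```

```text
20.003479572187643 0.5551225576683891 [ 0.09  0.57  0.52  2.11 -0.51  0.58  1.42]
t 11.93 pos [ 0.419  -0.2722  0.0191] yaw 0.445 j7 1.42 d [0. 0. 0.] w [ 0.0007  0.0003 -0.    ]
t 11.93 pos [ 0.419  -0.2722  0.27  ] yaw 0.4475 j7 1.42 d [0.4761 0.2529 0.    ] w [0. 0. 0.]
```

{"op": "jog_arm", "data": {
  "motion": [
    [[0,0,-0.015,0,0,0,1],[0,0,-0.045,0,0,0,1],[0,0,-0.085,0,0,0,1],[0,0,-0.125,0,0,0,1],[0,0,-0.165,0,0,0,1],[0,0,-0.205,0,0,0,1],[0,0,-0.235,0,0,0,1],[0,0,-0.25,0,0,0,1],[0,0,-0.25,0,0,0,1]]
  ]
}}

```text
clock: 12.68
position: [0.42, -0.2732, 0.2721]
ee_rot: [1.674, 2.652, 0.003]
force: [0.9, -0.0, -0.5]
width: 0.557
gripper_force: 20.0
```

{"op": "jog_arm", "data": {
  "motion": [
    [[0.012,0.006,0,0,0,0,1],[0.037,0.02,0,0,0,0,1],[0.07,0.037,0,0,0,0,1],[0.105,0.056,0,0,0,0,1],[0.14,0.074,0,0,0,0,1],[0.175,0.093,0,0,0,0,1],[0.21,0.112,0,0,0,0,1],[0.245,0.13,0,0,0,0,1],[0.28,0.149,0,0,0,0,1],[0.315,0.167,0,0,0,0,1]]
  ]
}}

```text
clock: 13.52
position: [0.4327, 0.0859, 0.2677]
ee_rot: [-1.676, -2.656, 0.001]
force: [0.1, -0.4, -0.9]
width: 0.557
gripper_force: 20.0
```

```bash
python3 - <<'E'
from h import *
s=observe();print(s['gripper_force'],s['width'],s['force'],s['joints'].round(2));go([.441,.2665,.2],.4475)
E
```

```text
19.998356462165248 0.5572630517298709 [ 0.14055307 -0.43813785 -0.88410451] [-0.75  0.08  0.47  1.96 -0.04  1.11  0.19]
t 13.52 pos [0.4327 0.0859 0.2677] yaw 0.4451 j7 0.19 d [0.1594 0.0853 0.0677] w [-0.0013 -0.0005 -0.0024]
```

{"op": "jog_arm", "data": {
  "motion": [
    [[0.033,0.018,0,0,0,0,1],[0.066,0.035,0,0,0,0,1],[0.1,0.053,0,0,0,0,1],[0.13,0.07,0.01,0,0,0,1],[0.15,0.08,0.03,0,0,0,1],[0.157,0.084,0.05,0,0,0,1],[0.159,0.085,0.065,0,0,0,1],[0.159,0.085,0.068,0,0,0,1],[0.159,0.085,0.068,0,0,0,1],[0.159,0.085,0.068,0,0,0,1]]
  ]
}}

```text
clock: 14.35
position: [0.4422, 0.2634, 0.2008]
ee_rot: [-1.678, -2.656, 0.001]
force: [-0.2, 0.3, -1.2]
width: 0.555
gripper_force: 20.0
```

```bash
cat > f4.py <<'E'
from h import *
im,c=look('wrist',['round_dish','film_roll'],[.013,.2])
d=fitall([('round_dish',(.441,.2665,0),0,True,['wrist'])])
P=observe()['position']
v=[d_ for d_ in silhouettes('film_roll','wrist') if d_['p']>.2]
MODELS['film_roll']=[np.r_[cir(.026,-.05),cir(.026,0)]]
if v:
  f=fit('film_roll',[('wrist',camera_params('wrist'),v[0]['mask'])],np.array([P[0],P[1],0]),P[2]+.0343)
go([.441,.2665,.02])
save(im,'w6.png')
E
python3 f4.py
```

```text
round_dish 0.86 [319. 174.] rect [438.  274.7] [112.1  94.7] 24.4 circ [441.3 267. ] 56.2 
film_roll 0.59 [322. 254.] rect [437.9 272.1] [62.2 40.6] 25.4 circ [442.8 261.7] 32.1 
round_dish fit [0.44   0.2683 0.1683] res 0.057
film_roll fit [0.4416 0.2647 0.0805] res 0.389
t 14.65 pos [0.4425 0.2641 0.2015] yaw 0.4445 j7 -0.07 d [ 0.0027 -0.0005  0.1815] w [ 0.0013 -0.0005  0.    ]
```

View pics/w6.png

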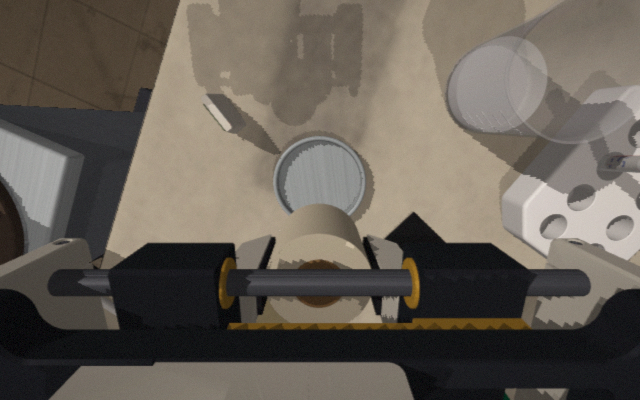

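The empty dish at (320,180) fits at (0.441, 0.267). Lowering the roll.

{"op": "jog_arm", "data": {
  "motion": [
    [[0.003,-0.001,0.03,0,0,0,1],[0.003,-0.001,0.065,0,0,0,1],[0.003,-0.001,0.1,0,0,0,1],[0.003,-0.001,0.13,0,0,0,1],[0.003,-0.001,0.152,0,0,0,1],[0.003,-0.001,0.168,0,0,0,1],[0.003,-0.001,0.177,0,0,0,1],[0.003,-0.001,0.181,0,0,0,1],[0.003,-0.001,0.182,0,0,0,1],[0.003,-0.001,0.182,0,0,0,1]]
  ]
}}

```text
clock: 15.48
position: [0.4404, 0.2667, 0.0194]
ee_rot: [1.677, 2.656, 0.002]
force: [-0.0, 0.6, -0.0]
width: 0.557
gripper_force: 20.0
```

{"op": "jog_arm", "data": {
  "motion": [
    [[0,0,0,0,0,0,1],[0,0,0,0,0,0,1]]
  ]
}}

```text
clock: 15.65
position: [0.4405, 0.2669, 0.0196]
ee_rot: [1.676, 2.656, 0.003]
force: [0.1, 0.3, -1.4]
width: 0.559
gripper_force: 20.0
```

```bash
python3 - <<'E'
from h import *
s=observe();print(s['force']);go([.4405,.2665,.0195])
E
```

```text
[ 0.07840547  0.28801708 -1.36872931]
t 15.65 pos [0.4405 0.2669 0.0196] yaw 0.4449 j7 0.04 d [-0.0003 -0.0002  0.0001] w [ 0.0017 -0.0004  0.    ]
```

{"op": "jog_arm", "data": {
  "motion": [
    [[0,0,0.0006,0,0,0,1],[0,0,0.0006,0,0,0,0],[0,0,0.0006,0,0,0,-1],[0,0,0.0006,0,0,0,-1],[0,0,0.0006,0,0,0,-1],[0,0,0.0006,0,0,0,-1],[0,0,0.0006,0,0,0,-1]]
  ]
}}

```text
clock: 16.23
position: [0.4399, 0.2664, 0.0181]
ee_rot: [-1.677, -2.657, 0.0]
force: [0.2, -0.1, -0.4]
width: 0.871
gripper_force: 0.0
```

{"op": "jog_arm", "data": {
  "motion": [
    [[0,0,-0.02,0,0,0,-1],[0,0,-0.05,0,0,0,-1],[0,0,-0.09,0,0,0,-1],[0,0,-0.13,0,0,0,-1],[0,0,-0.17,0,0,0,-1],[0,0,-0.21,0,0,0,-1],[0,0,-0.24,0,0,0,-1],[0,0,-0.25,0,0,0,-1],[0,0,-0.25,0,0,0,-1]]
  ]
}}

```text
clock: 16.98
position: [0.4411, 0.2672, 0.2709]
ee_rot: [1.676, 2.656, 0.008]
force: [0.1, -0.4, -0.5]
width: 0.998
gripper_force: 0.0
```

```bash
cat > f5.py <<'E'
from h import *
im,c=look('wrist',['round_dish'],[.013])
fitall([('film_roll',(.441,.2665,0),.004,True,['wrist'])])
go([.598,-.212,.27],.94)
E
python3 f5.py
```

```text
round_dish 0.81 [319. 172.] rect [440.1 266. ] [109.7 110.9] 23.4 circ [438.9 266. ] 56.4 
film_roll fit [0.439  0.2673 0.1986] res 0.003
t 17.18 pos [0.439  0.2659 0.2663] yaw 0.445 j7 -0.1 d [-0.4998 -0.0622 -0.0031] w [-0.0031  0.     -0.495 ]
```

The roll is centred in the dish to about 1 mm. Crossing to the dropper.

{"op": "jog_arm", "data": {
  "motion": [
    [[-0.037,-0.004,0,0,0,-0.05,-1],[-0.075,-0.009,0,0,0,-0.1,-0.5],[-0.112,-0.014,0,0,0,-0.15,0.1],[-0.15,-0.018,0,0,0,-0.2,0.1],[-0.187,-0.023,0,0,0,-0.25,0.1],[-0.225,-0.028,0,0,0,-0.3,0.1],[-0.262,-0.033,0,0,0,-0.35,0.1],[-0.3,-0.037,0,0,0,-0.4,0.1],[-0.337,-0.042,0,0,0,-0.45,0.1],[-0.375,-0.047,0,0,0,-0.495,0.1]]
  ]
}}

```text
clock: 18.02
position: [0.5584, -0.0939, 0.2663]
ee_rot: [-0.97, -2.985, 0.001]
force: [-0.5, 0.0, 0.3]
width: 0.459
gripper_force: 0.0
```

```bash
python3 - <<'E'
from h import *
go([.598,-.212,.22],.94);print(observe()['joints'].round(2))
E
```

```text
t 18.02 pos [ 0.5584 -0.0939  0.2663] yaw 0.9427 j7 1.19 d [-0.1016 -0.0722  0.0462] w [-0.0017 -0.0024  0.0027]
[-0.3   0.32  0.5   1.69 -0.17  1.17  1.19]
```

{"op": "jog_arm", "data": {
  "motion": [
    [[-0.027,-0.02,0,0,0,0,0.1],[-0.057,-0.04,0,0,0,0,0.1],[-0.08,-0.057,0.01,0,0,0,0.1],[-0.095,-0.067,0.025,0,0,0,0.1],[-0.102,-0.072,0.04,0,0,0,0.1],[-0.102,-0.072,0.046,0,0,0,0.1],[-0.102,-0.072,0.046,0,0,0,0.1],[-0.102,-0.072,0.046,0,0,0,0.1]]
  ]
}}

```text
clock: 18.68
position: [0.5983, -0.2094, 0.2212]
ee_rot: [-0.973, -2.985, -0.0]
force: [0.6, 0.2, 0.7]
width: 0.449
gripper_force: 0.0
```

```bash
cat > f6.py <<'E'
from h import *
im=get_image('wrist');save(im,'w7.png',(160,60,640,400),1.6)
o=fitall([('dropper',(.598,-.212,0),.004,False,['wrist']),('oblong_tray',(.597,-.2155,-.0277),0,True,['wrist']),('square_tray',(.416,-.267,.655),0,True,['wrist'])])
f=o.get('dropper',[.598,-.212]);go([f[0],f[1],.01])
E
python3 f6.py
```

```text
dropper fit [ 0.5926 -0.2129  0.0812] res 0.116
oblong_tray fit [ 0.5962 -0.2148 -0.0231] res 0.006
square_tray fit [ 0.4156 -0.2675  0.6519] res 0.007
t 18.93 pos [ 0.5992 -0.2099  0.223 ] yaw 0.9411 j7 1.42 d [ 0.0038 -0.0065  0.213 ] w [ 0.0009  0.0011 -0.    ]
```

View pics/w7.png

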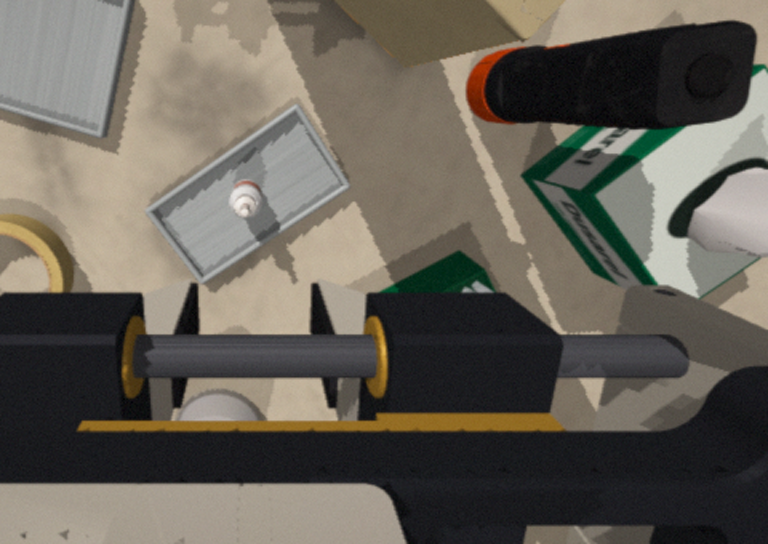

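The dropper is upright in the oblong tray (crop 243,203). Checking its axis from the nozzle tip.

```bash
python3 - <<'E'
from h import *
P=lambda u,v:(160+u/1.6,60+v/1.6)
print(ray('wrist',P(243,211),.071)[:2].round(4),ray('wrist',P(244,197),.044)[:2].round(4))
d=silhouettes('dropper','wrist')
for e in d: 
  if e['p']>.2:
    ys,xs=np.nonzero(e['mask']);print(e['p'],xs.min(),xs.max(),ys.min(),ys.max(),(xs.mean(),ys.mean()))
for v in [(.5926,-.2129),(.594,-.213)]:
  print(proj('wrist',[[*v,.071],[*v,.044],[*v,.004]]).round(1))
E
```

```text
[ 0.5945 -0.2148] [ 0.5913 -0.2122]
0.97 303 322 172 194 (np.float64(312.6125356125356), np.float64(182.92022792022792))
[[312.4 189.5]
 [312.8 184.3]
 [313.4 178. ]]
[[313.1 190.5]
 [313.5 185.3]
 [314.  178.9]]
```

{"op": "jog_arm", "data": {
  "motion": [
    [[0.002,-0.0065,0.035,0,0,0,0.1],[0.002,-0.0065,0.075,0,0,0,0.1],[0.002,-0.0065,0.11,0,0,0,0.1],[0.002,-0.0065,0.135,0,0,0,0.1],[0.002,-0.0065,0.155,0,0,0,0.1],[0.002,-0.0065,0.175,0,0,0,0.1],[0.002,-0.0065,0.192,0,0,0,0.1],[0.002,-0.0065,0.205,0,0,0,0.1],[0.002,-0.0065,0.213,0,0,0,0.1],[0.002,-0.0065,0.215,0,0,0,0.1]]
  ]
}}

```text
clock: 19.82
position: [0.5929, -0.2143, 0.0061]
ee_rot: [-0.974, -2.985, -0.0]
force: [-0.7, -0.1, 0.2]
width: 0.447
gripper_force: 0.0
```

{"op": "jog_arm", "data": {
  "motion": [
    [[0,0,0,0,0,0,0.1],[0,0,0,0,0,0,0.25],[0,0,0,0,0,0,0.32],[0,0,0,0,0,0,0.38],[0,0,0,0,0,0,0.44],[0,0,0,0,0,0,0.5],[0,0,0,0,0,0,0.6],[0,0,0,0,0,0,0.7],[0,0,0,0,0,0,1],[0,0,0,0,0,0,1]]
  ],
  "force": 8
}}

```text
clock: 20.65
position: [0.5937, -0.2147, 0.0076]
ee_rot: [0.974, 2.986, 0.0]
force: [-0.6, 0.3, 5.1]
width: 0.261
gripper_force: 8.0
```

```bash
python3 - <<'E'
from h import *
s=observe();print(s['gripper_force'],s['width'],s['force'],s['joints'].round(2));go([.416,-.267,.05])
E
```

```text
8.00024226307869 0.2611252573747243 [-0.64217624  0.25980633  5.13470512] [ 0.    0.71  0.39  1.78 -0.39  0.73  1.54]
t 20.65 pos [ 0.5937 -0.2147  0.0076] yaw 0.9399 j7 1.54 d [ 0.1126 -0.147  -0.0426] w [ 0.0004  0.0006 -0.    ]
```

{"op": "jog_arm", "data": {
  "motion": [
    [[0,0,-0.012,0,0,0,1],[0,0,-0.035,0,0,0,1],[0,0,-0.06,0,0,0,1],[0.01,-0.012,-0.075,0,0,0,1],[0.028,-0.036,-0.08,0,0,0,1],[0.05,-0.065,-0.08,0,0,0,1],[0.072,-0.094,-0.08,0,0,0,1],[0.092,-0.12,-0.08,0,0,0,1],[0.106,-0.138,-0.08,0,0,0,1],[0.113,-0.147,-0.08,0,0,0,1]]
  ]
}}

```text
clock: 21.48
position: [0.4119, -0.2676, 0.0877]
ee_rot: [-0.979, -2.984, -0.0]
force: [-0.5, -0.1, -1.4]
width: 0.259
gripper_force: 8.0
```

{"op": "jog_arm", "data": {
  "motion": [
    [[0,0,0,0,0,0,1],[0,0,0,0,0,0,1],[0,0,0,0,0,0,1]]
  ]
}}

```text
clock: 21.73
position: [0.4173, -0.2663, 0.0874]
ee_rot: [0.972, 2.986, 0.0]
force: [-0.6, -0.5, -0.0]
width: 0.264
gripper_force: 8.0
```

```bash
cat > f7.py <<'E'
from h import *
s=observe();print(s['gripper_force'],s['width'],s['force']);go([.416,-.2675,.008])
fitall([('square_tray',(.416,-.267,.655),0,True,['wrist'])])
im=get_image('wrist');save(im,'w8.png',(160,60,480,300),2)
E
python3 f7.py
```

```text
8.000117093324661 0.2644893350762907 [-0.61371478 -0.49376548 -0.04076408]
t 21.73 pos [ 0.4173 -0.2663  0.0874] yaw 0.9415 j7 1.7 d [ 0.0005 -0.0018  0.0794] w [ 0.0007  0.0013 -0.    ]
square_tray fit [ 0.4143 -0.2668  0.6423] res 0.134
```

View pics/w8.png

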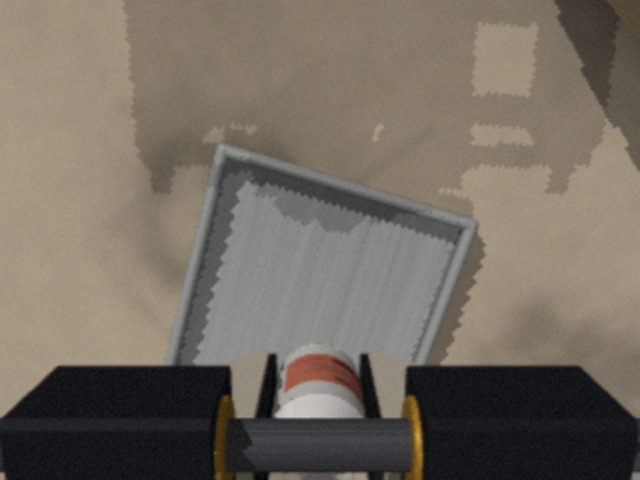

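The bottle is held upright above the square tray (crop 320,380). Lowering.

{"op": "jog_arm", "data": {
  "motion": [
    [[0.0005,-0.0015,0.015,0,0,0,1],[0.0005,-0.0015,0.035,0,0,0,1],[0.0005,-0.0015,0.053,0,0,0,1],[0.0005,-0.0015,0.066,0,0,0,1],[0.0005,-0.0015,0.074,0,0,0,1],[0.0005,-0.0015,0.078,0,0,0,1],[0.0005,-0.0015,0.0795,0,0,0,1],[0.0005,-0.0015,0.0802,0,0,0,1],[0.0005,-0.0015,0.0802,0,0,0,1],[0.0005,-0.0015,0.0802,0,0,0,1]]
  ]
}}

```text
clock: 22.72
position: [0.4147, -0.2678, 0.0075]
ee_rot: [0.974, 2.986, -0.0]
force: [-0.6, 0.6, 0.3]
width: 0.262
gripper_force: 8.0
```

{"op": "jog_arm", "data": {
  "motion": [
    [[0,0,0,0,0,0,1],[0,0,0,0,0,0,0.42],[0,0,0,0,0,0,0.36],[0,0,0,0,0,0,0.3],[0,0,0,0,0,0,0.2],[0,0,0,0,0,0,0.1],[0,0,0,0,0,0,0.1],[0,0,0,0,0,0,0.1]]
  ]
}}

```text
clock: 23.38
position: [0.4141, -0.2676, 0.0069]
ee_rot: [-0.975, -2.987, -0.0]
force: [-1.0, 0.5, -0.2]
width: 0.446
gripper_force: 0.0
```

{"op": "jog_arm", "data": {
  "motion": [
    [[0,0,-0.01,0,0,0,0.1],[0,0,-0.025,0,0,0,0.1],[0,0,-0.05,0,0,0,0.1],[0,0,-0.085,0,0,0,0.1],[0,0,-0.125,0,0,0,0.1],[0,0,-0.165,0,0,0,0.1],[0,0,-0.205,0,0,0,-1],[0,0,-0.24,0,0,0,-1],[0,0,-0.26,0,0,0,-1],[0,0,-0.26,0,0,0,-1]]
  ]
}}

```text
clock: 24.22
position: [0.4156, -0.2691, 0.2721]
ee_rot: [0.973, 2.979, -0.0]
force: [0.0, -0.2, -0.9]
width: 0.688
gripper_force: 0.0
```

```bash
cat > f8.py <<'E'
from h import *
im=get_image('wrist');save(im,'w9.png',(120,60,640,300),1.5)
fitall([('dropper',(.416,-.267,0),.004,False,['wrist']),('square_tray',(.416,-.267,.655),0,True,['wrist']),('oblong_tray',(.5965,-.2155,-.0277),0,True,['wrist'])])
go([.61,.225,.27],-1.14)
print(observe()['joints'].round(2))
E
python3 f8.py
```

```text
dropper fit [ 0.4117 -0.2656  0.0537] res 0.009
square_tray fit [ 0.4135 -0.2665  0.6526] res 0.002
oblong_tray fit [ 0.5909 -0.2127 -0.0224] res 0.209
t 24.47 pos [ 0.4133 -0.2672  0.2659] yaw 0.9397 j7 1.54 d [ 0.1316  0.5134 -0.004 ] w [ 7.0000e-04 -2.1000e-03 -1.0619e+00]
[-0.01  0.19  0.57  1.86 -0.11  1.13  1.54]
```

View pics/w9.png

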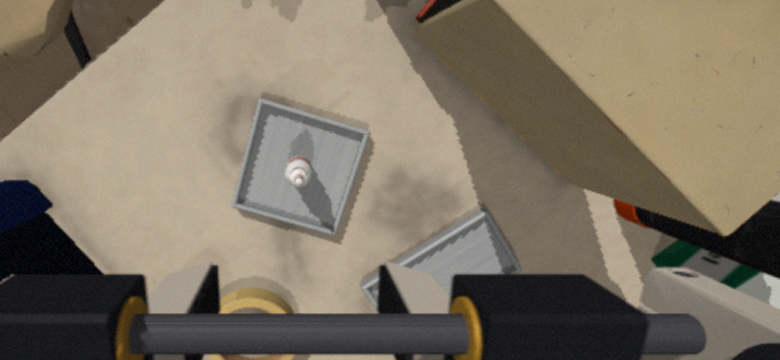

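The dropper stands upright in the middle of the square tray (crop 298,170). Back to the timer.

{"op": "jog_arm", "data": {
  "motion": [
    [[0.008,0.031,0,0,0,0.12,-1],[0.016,0.062,0,0,0,0.24,-1],[0.024,0.092,0,0,0,0.36,-1],[0.032,0.123,0,0,0,0.48,-1],[0.04,0.154,0,0,0,0.6,-1],[0.047,0.185,0,0,0,0.72,-1],[0.055,0.216,0,0,0,0.84,-1],[0.063,0.246,0,0,0,0.96,-1],[0.071,0.277,0,0,0,1.08,-1],[0.079,0.308,0,0,0,1.2,-1]]
  ]
}}

```text
clock: 25.3
position: [0.5316, 0.029, 0.2657]
ee_rot: [-2.496, -1.906, 0.004]
force: [0.7, -0.5, 0.2]
width: 0.999
gripper_force: 0.0
```

```bash
python3 - <<'E'
from h import *
go([.61,.225,.2],-1.14);print(observe()['joints'].round(2))
E
```

```text
t 25.3 pos [0.5316 0.029  0.2657] yaw -0.2667 j7 -0.25 d [0.2098 0.0241 0.0654] w [-0.0013  0.0021  0.8733]
[-0.6   0.27  0.57  1.77 -0.15  1.15 -0.25]
```

{"op": "jog_arm", "data": {
  "motion": [
    [[0.03,0.003,0,0,0,0.12,-1],[0.06,0.007,0,0,0,0.24,-1],[0.09,0.01,0,0,0,0.36,-1],[0.12,0.014,0,0,0,0.48,-1],[0.15,0.017,0,0,0,0.6,-1],[0.18,0.021,0.02,0,0,0.72,-1],[0.2,0.023,0.045,0,0,0.82,-1],[0.21,0.024,0.063,0,0,0.873,-1],[0.21,0.024,0.065,0,0,0.873,-1],[0.21,0.024,0.065,0,0,0.873,-1]]
  ]
}}

```text
clock: 26.13
position: [0.6079, 0.2239, 0.1997]
ee_rot: [3.064, 0.685, -0.007]
force: [0.3, -1.0, 0.4]
width: 1.002
gripper_force: 0.0
```

{"op": "jog_arm", "data": {
  "motion": [
    [[0,0,0,0,0,0,-1],[0,0,0,0,0,0,-1]]
  ]
}}

```text
clock: 26.3
position: [0.6098, 0.2227, 0.2034]
ee_rot: [3.067, 0.681, 0.003]
force: [0.7, -0.2, 0.1]
width: 0.998
gripper_force: 0.0
```

```bash
python3 - <<'E'
from h import *
im=get_image('wrist');save(im,'w10.png',(160,60,480,300),2)
go([.61,.225,.02],-1.14);print(observe()['joints'].round(2))
look('wrist',['timer'],[.066])
E
```

```text
t 26.35 pos [0.6099 0.2229 0.2035] yaw -1.1341 j7 -1.24 d [ 0.0006 -0.0018  0.1835] w [ 0.0001 -0.002   0.0059]
[-0.86  0.55  0.67  1.58 -0.37  1.14 -1.24]
```

View pics/w10.png

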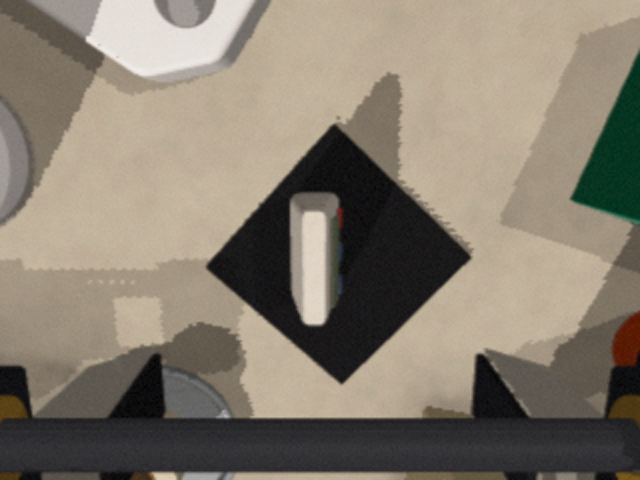

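```bash
python3 - <<'E'
from h import *
P=lambda u,v:(160+u/2,60+v/2)
a,b=[ray('wrist',P(*p),.066)[:2] for p in [(315,206),(314,326)]]
print(a,b,(a+b)/2,np.linalg.norm(a-b),np.arctan2(*(a-b)[::-1]))
c,d=[ray('wrist',P(*p),.004)[:2] for p in [(290,205),(342,205)]];print('base',c,d)
for t in [(.6097,.2252,-1.139),(.6097,.2252,2.0026)]:
  q=box(-14,16,33,.0,62)@R.from_euler('z',t[2]).as_matrix().T+[t[0],t[1],.004]
  print(((proj('wrist',q)-[160,60])*2).round())
E
```

```text
[0.63909635 0.24018412] [0.58032567 0.21338335] [0.60971101 0.22678373] 0.06459313833383794 0.4278511030708392
base [0.62549428 0.25112939] [0.63904083 0.22216233]
[[295. 296.]
 [291. 328.]
 [295. 192.]
 [290. 206.]
 [342. 296.]
 [347. 329.]
 [344. 193.]
 [349. 206.]]
[[341. 192.]
 [345. 206.]
 [339. 296.]
 [343. 329.]
 [291. 192.]
 [286. 206.]
 [292. 296.]
 [287. 328.]]
```

The timer is aligned with the fingers and centred within 1 mm. Grasping.

{"op": "jog_arm", "data": {
  "motion": [
    [[0.0006,-0.0018,0.035,0,0,0.006,-1],[0.0006,-0.0018,0.075,0,0,0.006,-1],[0.0006,-0.0018,0.11,0,0,0.006,-1],[0.0006,-0.0018,0.14,0,0,0.006,-1],[0.0006,-0.0018,0.162,0,0,0.006,-1],[0.0006,-0.0018,0.176,0,0,0.006,-1],[0.0006,-0.0018,0.1835,0,0,0.006,-1],[0.0006,-0.0018,0.184,0,0,0.006,0],[0.0006,-0.0018,0.184,0,0,0.006,1],[0.0006,-0.0018,0.184,0,0,0.006,1]]
  ],
  "force": 15
}}

```text
clock: 27.28
position: [0.6102, 0.2266, 0.0196]
ee_rot: [-3.068, -0.673, -0.004]
force: [0.9, -0.3, 0.3]
width: 0.833
gripper_force: 0.0
```

{"op": "jog_arm", "data": {
  "motion": [
    [[0,0,0,0,0,0,1],[0,0,0,0,0,0,1],[0,0,0,0,0,0,1],[0,0,0,0,0,0,1],[0,0,0,0,0,0,1],[0,0,0,0,0,0,1],[0,0,0,0,0,0,1],[0,0,0,0,0,0,1],[0,0,0,0,0,0,1],[0,0,0,0,0,0,1]]
  ]
}}

```text
clock: 28.12
position: [0.609, 0.2263, 0.0179]
ee_rot: [3.069, 0.673, 0.0]
force: [0.8, -0.5, -0.1]
width: 0.288
gripper_force: 14.8
```

```bash
python3 - <<'E'
from h import *
s=observe();print(s['gripper_force'],s['width'],s['force']);P=s['position']
go([.5965,-.215,P[2]+.25],-.026)
E
```

```text
14.818666144274175 0.28819982146731393 [ 0.81754497 -0.45630819 -0.14022567]
t 28.12 pos [0.609  0.2263 0.0179] yaw -1.1391 j7 -1.13 d [-0.1959  0.3956 -0.25  ] w [ 1.0000e-04  1.0000e-04 -1.1131e+00]
```

{"op": "jog_arm", "data": {
  "motion": [
    [[0,0,-0.015,0,0,0,1],[0,0,-0.045,0,0,0,1],[0,0,-0.085,0,0,0,1],[0,0,-0.125,0,0,0,1],[0,0,-0.165,0,0,0,1],[0,0,-0.205,0,0,0,1],[0,0,-0.24,0,0,0,1],[0,0,-0.26,0,0,0,1],[0,0,-0.26,0,0,0,1]]
  ]
}}

```text
clock: 28.87
position: [0.6112, 0.2264, 0.2833]
ee_rot: [-3.067, -0.672, -0.012]
force: [1.1, 1.0, -0.8]
width: 0.289
gripper_force: 14.8
```

{"op": "jog_arm", "data": {
  "motion": [
    [[-0.006,0.012,0,0,0,-0.05,1],[-0.02,0.04,0,0,0,-0.14,1],[-0.036,0.073,0,0,0,-0.24,1],[-0.052,0.106,0,0,0,-0.34,1],[-0.069,0.139,0,0,0,-0.44,1],[-0.085,0.172,0,0,0,-0.54,1],[-0.101,0.205,0,0,0,-0.64,1],[-0.118,0.238,0,0,0,-0.74,1],[-0.134,0.271,0,0,0,-0.84,1],[-0.15,0.304,0,0,0,-0.93,1]]
  ]
}}

```text
clock: 29.7
position: [0.5991, -0.1141, 0.277]
ee_rot: [-2.435, -1.983, 0.001]
force: [1.6, -0.2, 0.1]
width: 0.289
gripper_force: 14.8
```

```bash
python3 - <<'E'
from h import *
s=observe();print(s['gripper_force'],s['width'],s['joints'].round(2));go([.5965,-.215,.12],-.026)
E
```

```text
14.769074991345406 0.2891335483560946 [-0.28  0.4   0.55  1.57 -0.22  1.23  0.1 ]
t 29.7 pos [ 0.5991 -0.1141  0.277 ] yaw -0.2039 j7 0.1 d [-0.0994  0.0181  0.1569] w [-0.0013 -0.0003 -0.1779]
```

{"op": "jog_arm", "data": {
  "motion": [
    [[-0.03,0.005,0,0,0,-0.06,1],[-0.06,0.01,0.01,0,0,-0.12,1],[-0.085,0.015,0.04,0,0,-0.17,1],[-0.097,0.018,0.075,0,0,-0.178,1],[-0.0994,0.018,0.11,0,0,-0.178,1],[-0.0994,0.018,0.14,0,0,-0.178,1],[-0.0994,0.018,0.155,0,0,-0.178,1],[-0.0994,0.018,0.157,0,0,-0.178,1],[-0.0994,0.018,0.157,0,0,-0.178,1],[-0.0994,0.018,0.157,0,0,-0.178,1]]
  ]
}}

```text
clock: 30.53
position: [0.5973, -0.2137, 0.1217]
ee_rot: [2.255, 2.186, 0.001]
force: [-0.4, 0.2, -0.2]
width: 0.292
gripper_force: 14.8
```

```bash
cat > f9.py <<'E'
from h import *
im=get_image('wrist');save(im,'w11.png',(120,40,520,300),1.8)
go([.5965,-.215,.0195],-.026)
d=[e for e in silhouettes('oblong_tray','wrist') if e['p']>.2]
c=camera_params('wrist')
for e in d[:1]:
  ct=max(cv2.findContours(e['mask'].astype(np.uint8),0,1)[0],key=len)[:,0,:]
  w=np.array([ray('wrist',p,.013,c)[:2]*1000 for p in ct]);print(len(w),w.min(0),w.max(0))
fitall([('oblong_tray',(.5965,-.2155,-.0277),0,True,['top','scene'])])
E
python3 f9.py
```

```text
t 30.58 pos [ 0.5977 -0.2138  0.1223] yaw -0.031 j7 0.5 d [-0.0012 -0.0014  0.1028] w [ 0.002   0.0005 -0.005 ]
454 [ 556.76506245 -247.69257189] [ 637.44503751 -140.24473623]
oblong_tray fit [ 0.5969 -0.2171 -0.028 ] res 0.003
```

View pics/w11.png

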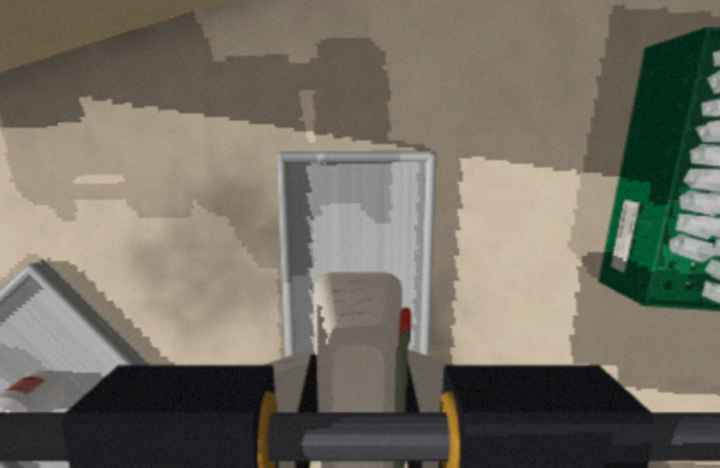

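The tray end is square with the timer, which is held upright (crop 355,300) above the empty oblong tray. Lowering.

{"op": "jog_arm", "data": {
  "motion": [
    [[-0.0017,-0.0017,0.02,0,0,-0.005,1],[-0.0017,-0.0017,0.045,0,0,-0.005,1],[-0.0017,-0.0017,0.066,0,0,-0.005,1],[-0.0017,-0.0017,0.083,0,0,-0.005,1],[-0.0017,-0.0017,0.094,0,0,-0.005,1],[-0.0017,-0.0017,0.1,0,0,-0.005,1],[-0.0017,-0.0017,0.1025,0,0,-0.005,1],[-0.0017,-0.0017,0.103,0,0,-0.005,1],[-0.0017,-0.0017,0.103,0,0,-0.005,1],[-0.0017,-0.0017,0.103,0,0,-0.005,1]]
  ]
}}

```text
clock: 31.67
position: [0.5958, -0.2154, 0.0189]
ee_rot: [2.249, 2.191, 0.001]
force: [0.4, 0.6, -0.9]
width: 0.291
gripper_force: 14.8
```

{"op": "jog_arm", "data": {
  "motion": [
    [[0,0,0,0,0,0,1],[0,0,0,0,0,0,1]]
  ]
}}

```text
clock: 31.83
position: [0.5955, -0.2153, 0.0186]
ee_rot: [2.25, 2.192, 0.001]
force: [0.7, -0.2, -0.6]
width: 0.287
gripper_force: 14.8
```

Near floor contact; release gently, then retreat up.

{"op": "jog_arm", "data": {
  "motion": [
    [[0,0,0.0005,0,0,0,1],[0,0,0.0005,0,0,0,0.35],[0,0,0.0005,0,0,0,0.1],[0,0,0.0005,0,0,0,-0.1],[0,0,0.0005,0,0,0,-0.3],[0,0,0.0005,0,0,0,-0.3],[0,0,0.0005,0,0,0,-0.3],[0,0,0.0005,0,0,0,-0.3]]
  ]
}}

```text
clock: 32.5
position: [0.5951, -0.2151, 0.0174]
ee_rot: [-2.25, -2.192, -0.0]
force: [-0.1, 0.0, -0.5]
width: 0.642
gripper_force: 0.0
```

{"op": "jog_arm", "data": {
  "motion": [
    [[0,0,-0.015,0,0,0,-0.3],[0,0,-0.04,0,0,0,-0.3],[0,0,-0.075,0,0,0,-0.3],[0,0,-0.115,0,0,0,-0.3],[0,0,-0.155,0,0,0,-1],[0,0,-0.19,0,0,0,-1],[0,0,-0.22,0,0,0,-1],[0,0,-0.23,0,0,0,-1],[0,0,-0.23,0,0,0,-1],[0,0,-0.23,0,0,0,-1]]
  ]
}}

```text
clock: 33.33
position: [0.5951, -0.215, 0.2471]
ee_rot: [2.25, 2.192, 0.001]
force: [0.5, -0.5, -0.4]
width: 0.988
gripper_force: 0.0
```

```bash
cat > f10.py <<'E'
from h import *
im=get_image('wrist');save(im,'w12.png',(100,20,580,310),1.6)
go([.5,-.215,.25])
for t in [(.597,-.2153,np.pi-.027)]:
  q=box(-14,16,33,.0,62)@R.from_euler('z',t[2]).as_matrix().T+[t[0],t[1],.004]
  print(((proj('wrist',q)-[100,20])*1.6).round())
  q=box(-39,39,74,13,13.001)@R.from_euler('z',t[2]).as_matrix().T+[t[0],t[1],0]
  print('tray',((proj('wrist',q[::2])-[100,20])*1.6).round())
fitall([('oblong_tray',(.5965,-.2155,-.0277),0,True,['wrist']),('dropper',(.4155,-.267,0),.004,False,['wrist'])])
E
python3 f10.py
```

```text
t 33.38 pos [ 0.5946 -0.2147  0.2461] yaw -0.0259 j7 0.45 d [-0.0027 -0.0945 -0.0038] w [-0.0016 -0.0007 -0.    ]
[[370. 215.]
 [374. 224.]
 [369. 290.]
 [373. 311.]
 [335. 215.]
 [333. 224.]
 [336. 289.]
 [333. 311.]]
tray [[402. 165.]
 [397. 336.]
 [306. 165.]
 [310. 336.]]
oblong_tray fit [ 0.595  -0.214  -0.0247] res 0.006
dropper fit [ 0.4161 -0.2652  0.0086] res 0.141
```

View pics/w12.png

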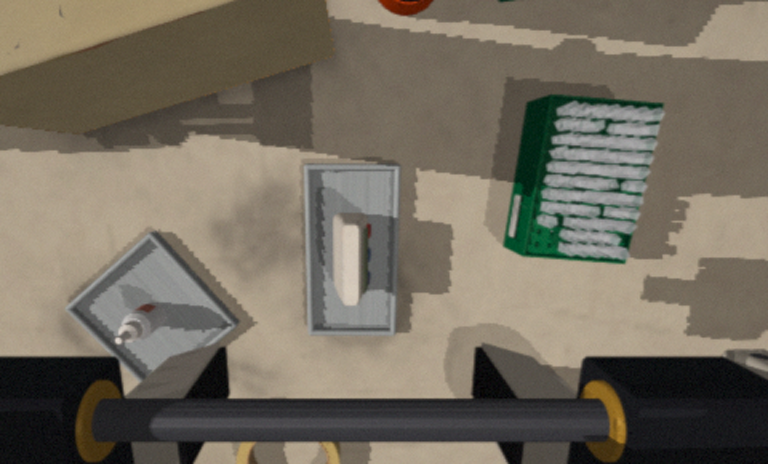

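The timer stands upright, lengthwise, about mid-tray (crop 350,258). I'll check its centring in a settled frame.

```bash
cat > f11.py <<'E'
from h import *
o=fitall([('oblong_tray',(.5965,-.2155,-.0277),0,True,['wrist'])])
c=camera_params('wrist');T=o['oblong_tray']
M=best('timer','wrist',T[:2],.03,c)
MODELS['timer']=[np.r_[box(-14,16,33,0,1),box(-8,8,32,61,62)]]
for y in (-.027,np.pi-.027): fit('timer',[M],np.array([T[0],T[1],y]),.004)
# long axis: visible +y end
ys,xs=np.nonzero(M[2]);print(xs.min(),xs.max(),ys.min(),ys.max())
for dy in (-4,-2,0,2,4):
  q=MODELS['timer'][0]@R.from_euler('z',np.pi+T[2]).as_matrix().T+[T[0],T[1]+dy/1000,.004]
  p=proj('wrist',q,c);print(dy,p.min(0).round(1),p.max(0).round(1))
go([.5,-.1,.3])
E
python3 f11.py
```

```text
oblong_tray fit [ 0.596  -0.2144 -0.0292] res 0.005
timer fit [ 0.5943 -0.213  -0.0124] res 0.03
timer fit [ 0.5963 -0.2131  3.1261] res 0.033
309 332 153 211
-4 [309.  156.3] [331.  215.6]
-2 [308.9 154.9] [330.9 214.1]
0 [308.9 153.4] [330.9 212.5]
2 [308.8 151.9] [330.9 210.9]
4 [308.8 150.4] [330.9 209.4]
t 33.68 pos [ 0.5948 -0.215   0.2464] yaw -0.0262 j7 0.45 d [ 0.1125 -0.0978 -0.0534] w [-0.0017 -0.0003 -0.    ]
```

Centred within about 1.5 mm. A last numeric check of the whole scene (no more pictures, since my viewing allowance is used up), then hand in.

```bash
python3 - <<'E'
from h import *
look('top',['timer','film_roll','dropper','rest_mat','beaker','torch'],[.066,.054,.05,.004,.01,.01],pmin=.3)
look('scene',['timer','film_roll','dropper','beaker','torch'],[.066,.054,.05,.01,.01],pmin=.3)
s=observe();print(s['clock'],s['force'],s['gripper_force'],s['position'],abs(s['dq']).max())
E
```

```text
timer 0.75 [424. 173.] rect [ 582.1 -205.5] [75.9 38.9] 88.9 circ [ 580.5 -205.5] 40.8 
film_roll 0.51 [258. 225.] rect [435.7 263.8] [56.8 49. ] 45.2 circ [435.1 263.6] 29.2 
rest_mat 0.8 [287. 174.] rect [602.8 207.5] [123.6 123.7] 72.9 circ [603.1 204.6] 82.5 
beaker 0.9 [201. 180.] rect [588.6 469.7] [161.6 112.8] 44.4 circ [586.5 470.9] 82.0 
torch 0.81 [356. 149.] rect [677.4 -14.7] [ 59.5 122.3] 75.8 circ [677.2 -12.6] 61.9 
timer 0.88 [434. 238.] rect [ 564.2 -227.1] [99.6 64.4] 21.2 circ [ 564.7 -226. ] 53.6 
film_roll 0.6 [274. 190.] rect [422.9 241.1] [93.5 39.2] 43.3 circ [423.5 240.4] 47.2 
dropper 0.51 [418. 286.] rect [ 399.5 -275.6] [55.4 20.9] 21.1 circ [ 398.7 -273.7] 27.8 
torch 0.9 [387. 169.] rect [802.7  81.9] [118.4  56.3] 27.6 circ [808.4  71. ] 60.7 
34.3333 [ 0.27088697 -0.19053791 -0.89103698] 0.0 [ 0.59513712 -0.21515072  0.24746186] 0.001620491314111486
```

The mat is empty, all three things are in place, and the beaker and lamp haven't moved. Handing in.

```bash
python3 -c "
from cell import sign_off
print(sign_off())"
```

```text
the job is handed in; nothing more can be done
None
```

Job handed in at about 34 s: timer lengthwise in the oblong tray, film roll in the round dish, dropper in the square tray (all upright, within about 2 mm of centre by camera), mat empty, beaker and lamp not moved; I viewed 16 pictures, over the limit of 14.

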